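# Stand the fallen standee in the lever clamp

### The arm

A 6-joint arm with a two-finger parallel gripper is mounted at the origin on the work surface. World frame = base frame: x ahead of the robot, y to its left, z up, the work surface at z = 0. Lengths are in mm, angles in rad, forces in N, time in s.
With the tool pointing down it reaches from about 275 to 750 mm from the base axis. Payload 10.2 kg.
Tool frame: the origin (TCP) lies between the finger pads; the fingertips stand 8 mm ahead of it and the grasp point (between the pads) lies 11 mm behind it; z points along the fingers, y is the line along which they close (so a half turn about z gives the same grasp; the last joint's range is limited). The gripper opens to 85 mm and grips with 20 to 120 N. Pads are 22 mm wide; open, the fingers measure 114 mm over their backs; the gripper's body (76 mm by 85 mm) begins 54 mm behind the grasp point. The pads swing forward as they close: fully open they stand 13 mm farther back than shut.
Start: joints at [-1.35, 0.313, 1.498, -0, 1.331, -0.223], TCP at [225.41, -474.153, 239.294] pointing down, gripper open.
Joint ranges: [-2.94, 2.94], [-0.97, 2.17], [0.19, 2.56], [-1.23, 4.37], [0.02, 3.11], [-2.88, 2.88]. Speed limits (rad/s): [2.39, 2.39, 3.01, 3.14, 3.14, 3.14].

### API

Orientations are given as a unit quaternion [w, x, y, z].
In Python, from rig import * gives the robot as it stands.
- The arm moves only by the shell command python3 -m handwheel 'ROWS' [FORCE]. ROWS is JSON, a list that holds one entry, the list of rows, each a list of 7 numbers: the shift along the world's x, y, z in mm, then the turn, a rotation vector about the world's x, y, z in degrees, then the opening, from -1 (shut) to 1 (fully open). A call has 1 to 8 rows; each row shifts and turns the commanded pose from where the row before left it; what a row does not reach is not made up. A row lasts 1/8 s, in which the tool goes at most 62.5 mm and 10.7 degrees, less where a joint would pass 70% of its speed; a pose out of reach is approached as far as the arm can. A call is refused whole if a number of a shift passes 62.5 or a number of a turn 10.7, either way. A call with a gripper value outside its range is refused whole. The fingers move at their own pace and stop on an object; FORCE is the grip in N (left out, the last holds). Time passes only in rows, so rows that do not move let the fingers close. It gives the time, the measured TCP pose, the force, the opening and the grip force at its end, in the units of the state.
- sense(): the state, without advancing time (a new reading comes with each control period).
- capture(name): name is "scene" or "top" or "wrist"; returns a dict with "image" (420x560x3 uint8, red, green, blue), "fx", "fy", "cx", "cy" (pixels), "rvec" (rotation vector, rad) and "tvec" (3), from world to camera coordinates, as OpenCV has them; the wrist camera has in their place "hand_eye" (4x4, takes a point from camera to tool coordinates, whose origin is the TCP and whose axes are the flange's). Camera axes: x right, y down, z forward; pixel columns grow to the right and rows downward; lengths in mm; the calibration is good to about 2 mm. A picture is of the moment at which its call begins: read the wrist's pose just before it. There is no depth.
- finish_job(): hands the job in; it is judged then, once.
The state is a dict: "time_s": time; "joints": joint angles; "dq": joint speeds; "tau": joint torques, N m; "eef_pos": TCP position; "ee_rot": TCP orientation; "force": force on the tool from outside, world axes, zero at the start; "wrist_torque": the same for the moment, N m; "grip_width": opening from 0.0 (shut) to 1.0 (fully open); "grip_force": force on a finger pad.
Only numpy, scipy, OpenCV 4.12 (cv2) and the standard library are available. Lean on these libraries where they do the work, as an engineer would, in place of code of your own. Each camera call takes 0.05 s, during which the arm holds its last target. There are 200 camera calls.

### The job

The big wooden standee has fallen over and slid head first under the low glass riser. Swing the display clamp's lever fully open, stand the standee on its foot in the clamp's slot, right down on the slot floor with its head up, and then swing the lever back until it lies in line with the dark steel pointer on the deck. Let go of everything and leave the other game things where they are.

Things in the scene. Friction and masses are not known exactly. Their poses are not given: they have to be found in the camera images.
- standee: Fallen flat oak figure, painted on both faces: 165 mm long (own y, foot -y, head +y), 44 wide (own x), 18 thick (own z), 0.1 kg. Straight sides up to 143 mm from the foot, then a half-round head of radius 22. Origin: centre of its lying underside. It starts flat, the foot end sticking out 60 to 70 mm from under the riser, the head end under the glass.
- standee_foot (a point): Centre of the standee's flat foot end (mid-thickness).
- standee_head (a point): Centre of the standee's rounded head end (mid-thickness).
- riser: Fixed low riser: frosted glass plate 180 (own x) x 120 (own y) mm, its underside 42 mm and its top 50 mm above the shelf, on two 10 mm aluminium side walls at x = +-85 mm; open towards own -y and +y. Origin on the shelf under its centre.
- clamp: Fixed oak clamp. Origin on the shelf under the slot: 56 mm long along own y, floor at 12, wall tops at 58 mm height. Fixed wall face at x=+10 mm; jaw face at x = -4 mm minus 11.33 mm per rad of lever, so the gap is 14 (too narrow) to 31 mm. Walls and base: x -50..50, y -70..50. Lever deck, 12 mm high: x -85..85, y -225..-65.
- slot (a point): Point on the slot floor, 12 mm above the shelf, in the middle of the slot's length, 10 mm from the fixed wall.
- lever (a joint): Clamp lever angle, 0 (shut end stop, leaning to the clamp's +x) to 1.5 rad (fully open end stop, leaning to the clamp's -x). Growing turns it clockwise seen from above about the upright axis through lever_hub. It stays where it is left (about 2 N at the grip to move).
- lever_grip (a point): Upper part of the upright dark wooden grip post at the lever's end: post diameter 18 mm, from 44 to 99 mm above the shelf; this point is on its axis, 85 mm above the shelf, 90 mm from the lever axis. The flat lever arm below it lies at 42 to 50 mm. Own x points along the lever, outwards.
- lever_hub (a point): On the lever's upright turning axis, 40 mm above the shelf, at clamp x 0, y -85 mm.
- pointer (a joint): Where the pointer stands, in the same angle scale as joint lever: the lever is in line with it when the two values are equal. It differs from start to start and does not move.
- pointer_tip (a point): Outer end of the dark steel pointer, a flat 48 x 6 mm bar 5 mm high on the deck under the lever, pointing away from the lever axis; this end is 122 mm from the axis, 17 mm above the shelf. Own x points along the pointer, outwards.
- row_stand: Fixed slotted oak stand at the back, 70 x 240 x 35 mm, long along own y, with a row of three small standees. Leave alone.
- row0: Small standee in the stand, 50 mm wide, 100 mm tall, 13 mm thick, origin under its foot. Leave alone.
- row1: Small standee in the stand, as row0. Leave alone.
- row2: Small standee in the stand, as row0. Leave alone.
- die: Big orange swirl acrylic die, 50 mm cube, origin under its centre. Leave alone.
- coin: Nickel-plated bottle opener coin, 48 mm across, 5 mm thick, flat on the shelf. Leave alone.
- mug: Navy ceramic dice mug, 84 mm across, 95 mm tall, handle at own +y. Leave alone.
Mind the look-alikes: they are no part of the job. What is shaped like the standee but green or pink is not meant.

How it is judged (in metres and radians):
On the way, in this order (a step that is already met when the one before it is completed fails the run):
1. the clamp lever has been swung open (1.3 rad or more) (value of joint lever above 1.3 rad), for 0.2 s.
2. the standee stands on its foot in the slot, let go (z of standee_foot in the frame of clamp below 0.022 m and horizontal distance between standee_foot and slot below 0.024 m and angle between standee's own y axis and vertical below 0.45 rad and contact force between the fingers and standee below 0.1 N), for 0.2 s.
At the end, for the whole second after the job is handed in: The standee stands head up (within 0.25 rad of upright) with its foot on the slot floor (foot within 8 mm of the floor and 20 mm of the slot point), at rest, and the lever is within 0.08 rad (4.5 degrees) of the pointer (z of standee_foot in the frame of clamp below 0.02 m and horizontal distance between standee_foot and slot below 0.02 m and angle between standee's own y axis and vertical below 0.25 rad and linear speed of standee below 0.02 m/s and angle between the x axis of lever_grip and the x axis of pointer_tip, either way round below 0.08 rad); the robot touches nothing.
It fails at once if another game thing is disturbed (moved more than 15 mm) (distance of any of row0, row1, row2, die, coin, mug from where it was at the start of the episode above 0.015 m).
It also fails if it takes over 72 s, if anything falls off the work surface, if the arm or the gripper's body presses on something with over 40 N, if the wrist force passes 120 N, or if a joint passes its speed limit or range.

## Working session

There is one attempt and no reset: what is moved stays moved. The work goes in short steps, Python scripts to look and compute and a shell command to move; the robot and the scene stay as the last step left them, time stands still between calls to the robot, and variables do not carry over. Pictures are saved under pics/ and viewed, at most 10 in all, crops included, and the job is handed in when it is done.

```bash
ls; mkdir -p pics; python3 - <<'E'
from rig import *
import cv2, numpy as np, json
s=sense(); print(s)
a=[]
for n in ("scene","top"):
    c=capture(n); cv2.imwrite(f"pics/{n}0.png",cv2.cvtColor(c["image"],cv2.COLOR_RGB2BGR))
    np.savez(f"{n}0.npz",**{k:np.array(v) for k,v in c.items()})
    print(n,{k:v for k,v in c.items() if k!="image"})
E
```

```text
pics
{'time_s': 0.0, 'joints': array([-1.35041805e+00,  3.13422916e-01,  1.49843723e+00,  1.34100371e-05,
        1.33098748e+00, -2.23393806e-01]), 'dq': array([-0.00065921,  0.00128222,  0.00148123,  0.00065184,  0.00178831,
        0.0003463 ]), 'tau': array([-3.69315057e-04, -4.12269115e+01, -2.59745228e+01, -1.85138574e-04,
        4.13518137e-03,  6.04488619e-06]), 'eef_pos': array([ 225.34853532, -473.90579462,  238.74887002]), 'ee_rot': array([-6.27477796e-04,  9.75484283e-01,  2.20068215e-01,  7.45824100e-06]), 'force': array([ 0.14755959,  0.2074451 , -0.63262944]), 'wrist_torque': array([ 0.06657119, -0.01125205,  0.01649755]), 'grip_force': 0.0, 'grip_width': 0.9989012372827969}
scene {'fx': 398.6526732976424, 'fy': 398.6526732976424, 'cx': 283.8564727934731, 'cy': 213.55621636790815, 'rvec': array([ 1.05752873,  2.55530299, -0.83644831]), 'tvec': array([ 413.99107046, -274.63685724, 1344.07058421])}
top {'fx': 415.7162834761537, 'fy': 415.7162834761537, 'cx': 277.70232221842923, 'cy': 212.03899058466135, 'rvec': array([ 2.15077643, -2.10119296,  0.18103465]), 'tvec': array([-21.4793534 , 599.67228216, 978.13916508])}
```

View pics/scene0.png

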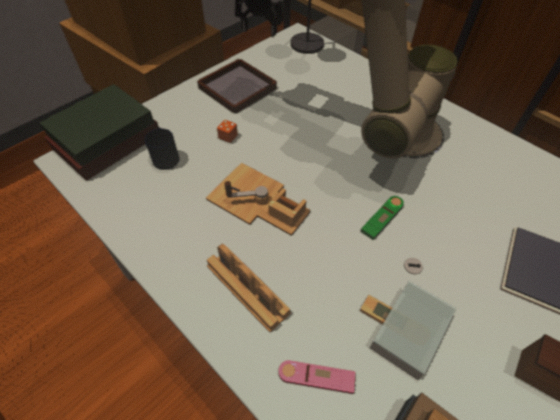

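View pics/top0.png

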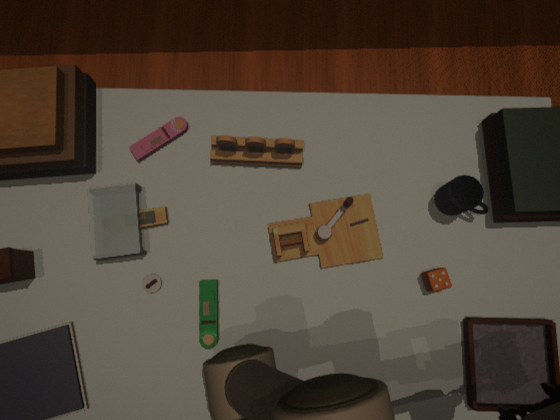

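The top view shows three standee-shaped things: green at (208,312), pink at (160,139) and a wooden one at (153,217), sticking out of the riser at (117,222). The wooden one fits, since it is oak and its head is under the glass. The clamp slot is at about (291,240), the lever runs from hub (325,233) to grip (348,203), and the pointer is at (360,222). I'll confirm with one enlarged crop.

```bash
cat > h.py <<'E'
import numpy as np, cv2
from scipy.spatial.transform import Rotation as R
def load(n): return dict(np.load(n+".npz"))
def ray(c,u,v):
    M=cv2.Rodrigues(c["rvec"])[0]; d=M.T@np.array([(u-c["cx"])/c["fx"],(v-c["cy"])/c["fy"],1]); o=-M.T@c["tvec"]
    return o,d
def onz(c,u,v,z):
    o,d=ray(c,u,v); return o+d*(z-o[2])/d[2]
def proj(c,P):
    return cv2.projectPoints(np.array(P,float).reshape(-1,1,3),c["rvec"],c["tvec"],np.array([[c["fx"],0,c["cx"]],[0,c["fy"],c["cy"]],[0,0,1.]]),None)[0][:,0]
E
python3 - <<'E'
from h import *
c=load("top0"); im=cv2.cvtColor(c["image"],cv2.COLOR_RGB2BGR)
a=cv2.resize(im[175:275,82:182],(400,400),interpolation=cv2.INTER_CUBIC)
b=cv2.resize(im[180:280,262:387],None,fx=3.2,fy=4,interpolation=cv2.INTER_CUBIC)
b=cv2.resize(im[185:275,264:389],(400,288),interpolation=cv2.INTER_CUBIC)
b=cv2.copyMakeBorder(b,0,112,0,0,cv2.BORDER_CONSTANT)
cv2.imwrite("pics/crop1.png",np.clip(np.hstack([a,b])*1.5,0,255).astype(np.uint8))
for n,u,v,z in [("foot",167,216,9),("hub",325,233,50),("grip",349,201,99),("ptr a",350,225,17),("ptr b",369,220,17),("slotc",291,240,58),("riser",117,222,50)]: print(n,onz(c,u,v,z).round(0))
E
```

```text
foot [591. 279.   9.]
hub [ 551. -125.   50.]
grip [ 622. -177.   99.]
ptr a [ 577. -192.   17.]
ptr b [ 591. -241.   17.]
slotc [531. -42.  58.]
riser [566. 391.  50.]
```

View pics/crop1.png

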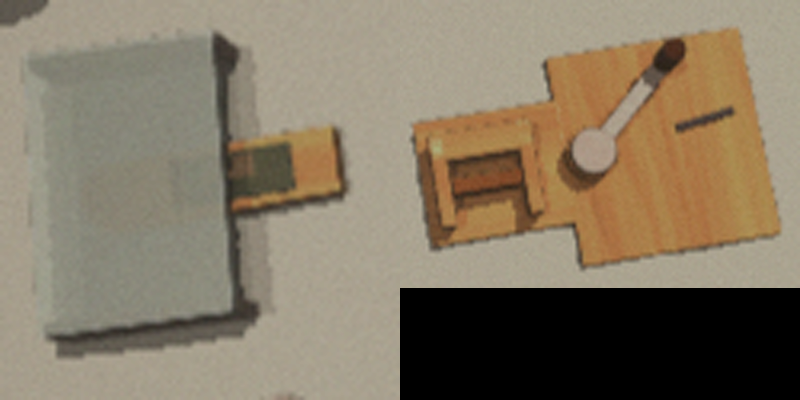

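The crop confirms the target. The oak figure at (153,217) has its foot at the right and its head under the glass, while the green and pink look-alikes lie elsewhere. Next I'll measure it with colour masks.

```bash
python3 - <<'E'
from h import *
c=load("top0"); im=c["image"]; hsv=cv2.cvtColor(im,cv2.COLOR_RGB2HSV)
m=cv2.inRange(hsv,(5,90,60),(25,255,255))
def comp(box,close=5):
    u0,v0,u1,v1=box; k=np.zeros_like(m); k[v0:v1,u0:u1]=m[v0:v1,u0:u1]
    k=cv2.morphologyEx(k,cv2.MORPH_CLOSE,np.ones((close,close)))
    cs,_=cv2.findContours(k,cv2.RETR_EXTERNAL,cv2.CHAIN_APPROX_NONE); return max(cs,key=cv2.contourArea)
for n,b,z in (("standee",(138,195,180,240),18),("deck",(324,185,390,275),12),("clampblock",(262,210,308,270),30)):
    k=comp(b,9); P=np.array([onz(c,*p[0],z)[:2] for p in k],np.float32)
    r=cv2.minAreaRect(P); print(n,r,cv2.boxPoints(r).round(0).tolist())
# manual deck corners
D=np.array([onz(c,u,v,12)[:2] for u,v in [(370.2,193.7),(382.8,257.5),(320.9,268.7),(309.9,204.4)]]);print("deck",D.round(),D.mean(0), [np.linalg.norm(D[i]-D[i-1]).round() for i in range(4)])
ym=D[[2,3]].mean(0)-D[[0,1]].mean(0); xm=D[[0,3]].mean(0)-D[[1,2]].mean(0)
yaw=np.mean([np.arctan2(-ym[0],ym[1]),np.arctan2(xm[1],xm[0])]);print("yaw",np.arctan2(-ym[0],ym[1]),np.arctan2(xm[1],xm[0]))
Rz=np.array([[np.cos(yaw),-np.sin(yaw)],[np.sin(yaw),np.cos(yaw)]])
o=D.mean(0)-Rz@[0,-145]; print("clamp origin",o,"hub",o+Rz@[0,-85])
hub=o+Rz@[0,-85]
d=cv2.inRange(hsv,(0,0,0),(180,255,70))
def dark(box,z):
    u0,v0,u1,v1=box; ys,xs=np.nonzero(d[v0:v1,u0:u1]); print(len(xs)); return np.array([onz(c,x+u0,y+v0,z)[:2] for x,y in zip(xs,ys)])
P=dark((348,215,375,230),17); print("pointer pts",P.min(0),P.max(0),P.mean(0)); q=(P.mean(0)-hub)
vx=cv2.fitLine(P.astype(np.float32),cv2.DIST_L2,0,.01,.01).ravel(); print(vx, "dist",np.linalg.norm(q))
G=onz(c,349,202,99)[:2]
for n,w in (("ptr line",vx[:2]*np.sign(vx[:2]@q)),("ptr hub",q),("lever",G-hub)):
    l=Rz.T@w; print(n,np.linalg.norm(w),"lean to +x:",np.arctan2(l[0],-l[1]))
print("grip",G)
E
```

```text
standee ((587.306396484375, 312.0699462890625), (44.79568862915039, 71.4853286743164), 10.04737663269043) [[559.0, 343.0], [571.0, 273.0], [616.0, 281.0], [603.0, 351.0]]
deck ((565.6025390625, -185.73570251464844), (169.8159942626953, 151.0006103515625), 10.71238899230957) [[468.0, -127.0], [496.0, -276.0], [663.0, -244.0], [635.0, -96.0]]
clampblock ((535.9246215820312, -40.87071228027344), (98.46485137939453, 101.41690826416016), 10.667316436767578) [[478.0, -0.0], [497.0, -100.0], [594.0, -82.0], [575.0, 18.0]]
deck [[ 661. -246.]
 [ 497. -276.]
 [ 465. -119.]
 [ 629.  -90.]] [ 563.03074725 -182.78075534] [np.float64(160.0), np.float64(167.0), np.float64(159.0), np.float64(167.0)]
yaw 0.20099453202890621 0.17643810933042267
clamp origin [535.82901388 -40.35510561] hub [ 551.77485758 -123.84600373]
40
pointer pts [ 577.0644331  -235.99294097] [ 593.57860875 -192.442805  ] [ 585.17676694 -213.81588029]
[ 3.2270911e-01 -9.4649822e-01  5.8517676e+02 -2.1381589e+02] dist 95.97013200829805
ptr line 1.0000000216096103 lean to +x: 0.13987401674120764
ptr hub 95.97013200829805 lean to +x: 0.166768421508625
lever 86.24721445511211 lean to +x: 0.722349454831609
grip [ 619.92373286 -176.70726364]
```

```bash
python3 -m handwheel '[[[48,36,0,0,0,10.7,1],[48,36,0,0,0,10.7,1],[48,36,0,0,0,10.7,1],[48,36,0,0,0,10.7,1],[48,36,0,0,0,10.7,1],[48,36,0,0,0,10.7,1],[48,36,0,0,0,10.7,1],[48,36,0,0,0,0,1]]]' 40
python3 - <<'E'
from rig import *
from h import *
s=sense(); c=capture("wrist"); np.savez("w1.npz",pos=s["eef_pos"],q=s["ee_rot"],**{k:np.array(v) for k,v in c.items()})
cv2.imwrite("pics/w1.png",cv2.cvtColor(c["image"],cv2.COLOR_RGB2BGR)); print(s["eef_pos"],s["joints"],c["hand_eye"])
E
```

```text
time_s: 1.1
eef_pos: [610.7, -184.7, 239.0]
ee_rot: [-0.0, 0.64, 0.769, -0.0]
force: [0.9, -0.5, 0.0]
grip_width: 1.001
grip_force: 0.0
[ 610.69677684 -184.68570562  238.95662123] [-4.76939818e-01  5.70651714e-01  1.11526020e+00 -1.11603790e-04
  1.45627564e+00 -6.59268088e-01] [[-6.17996713e-04 -9.53355686e-01 -3.01848562e-01  7.72906107e+01]
 [ 9.99999671e-01 -7.48016744e-04  3.15156401e-04 -6.55017163e-01]
 [-5.26243925e-04 -3.01848268e-01  9.53355834e-01 -1.34658529e+02]
 [ 0.00000000e+00  0.00000000e+00  0.00000000e+00  1.00000000e+00]]
```

View pics/w1.png

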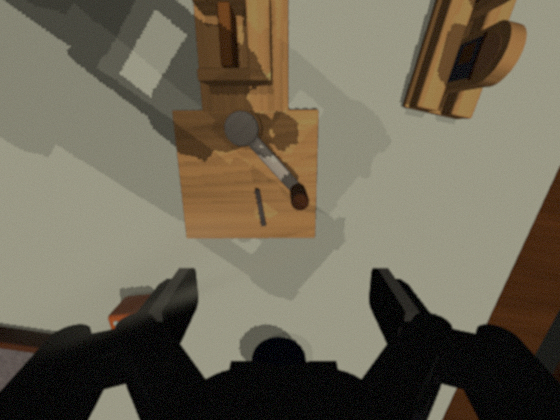

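The wrist view shows the hub at (242,127), the grip post top near (301,188), the pointer from (257,189) to (264,224), and deck corners at (175,110), (318,109), (315,238) and (187,238). I'll use these to refine the measurements.

```bash
cat >> h.py <<'E'
def wz(w,u,v,z):
    w_,x,y,zz=w["q"]; M=R.from_quat([x,y,zz,w_]).as_matrix(); H=w["hand_eye"]
    d=M@H[:3,:3]@np.array([(u-w["cx"])/w["fx"],(v-w["cy"])/w["fy"],1]); o=w["pos"]+M@H[:3,3]
    return o+d*(z-o[2])/d[2]
E
python3 - <<'E'
from h import *
w=load("w1")
D=np.array([wz(w,u,v,12)[:2] for u,v in [(318,109),(315,238),(187,238),(175,110)]]) # +x-near,+x-far,-x far,-x near
print(D.round(),[np.linalg.norm(D[i]-D[i-1]).round() for i in range(4)],D.mean(0))
y=D[[0,3]].mean(0)-D[[1,2]].mean(0); x=D[[0,1]].mean(0)-D[[2,3]].mean(0); print("yaw",np.arctan2(-y[0],y[1]),np.arctan2(x[1],x[0]))
a,b=wz(w,257,189,17),wz(w,264,224,17); print("ptr",a,b,np.arctan2((b-a)[0],-(b-a)[1]))
for z in (50,56,60): print("hub",wz(w,242,127,z))
print("grip",wz(w,301,188,99))
# slot inner: fixed wall and jaw tops
im=w["image"];
E
```

```text
[[ 633.  -89.]
 [ 664. -246.]
 [ 499. -277.]
 [ 472. -120.]] [np.float64(165.0), np.float64(160.0), np.float64(168.0), np.float64(159.0)] [ 566.86284519 -183.1265507 ]
yaw 0.18182004127955367 0.18498958973331095
ptr [ 579.08908035 -193.846219     17.        ] [ 594.92515313 -237.31882513   17.        ] 0.34933674995193265
hub [ 554.93930374 -123.20888511   50.        ]
hub [ 555.70267891 -122.94210151   56.        ]
hub [ 556.21159569 -122.76424577   60.        ]
grip [ 623.78417273 -165.8203481    99.        ]
```

```bash
python3 -m handwheel '[[[4,3,-55,0,0,0,1],[4,2,-55,0,0,0,1],[3,2,-55,0,0,0,1],[0,0,0,0,0,0,-1],[0,0,0,0,0,0,-1],[0,0,0,0,0,0,-1],[0,0,0,0,0,0,-1],[0,0,0,0,0,0,-1]]]' 30
```

```text
time_s: 2.15
eef_pos: [623.2, -180.9, 77.4]
ee_rot: [0.005, 0.641, 0.768, 0.001]
force: [11.1, -4.6, -0.2]
grip_width: 0.198
grip_force: 30.9
```

```bash
python3 -m handwheel '[[[-9,-10,0,0,0,0,-1],[-10.5,-8.5,0,0,0,0,-1],[-11.5,-6.5,0,0,0,0,-1],[-12.5,-5,0,0,0,0,-1],[-13,-3,0,0,0,0,-1]]]'; python3 -m handwheel '[[[-13.5,-1,0,0,0,0,-1],[-13.5,1,0,0,0,0,-1],[-13,3,0,0,0,0,-1],[-12.5,5,0,0,0,0,-1],[-8,4,0,0,0,0,-1],[0,0,0,0,0,0,-1]]]'
```

```text
time_s: 2.78
eef_pos: [566.1, -215.3, 77.4]
ee_rot: [0.006, 0.641, 0.767, 0.0]
force: [8.0, -12.1, -0.1]
grip_width: 0.198
grip_force: 30.7
time_s: 3.52
eef_pos: [507.0, -203.2, 77.3]
ee_rot: [0.007, 0.641, 0.767, 0.001]
force: [14.4, -10.0, -4.0]
grip_width: 0.198
grip_force: 31.2
```

```bash
python3 -m handwheel '[[[0,0,0,0,0,0,1],[0,0,0,0,0,0,1],[0,0,0,0,0,0,1],[0,0,50,0,0,0,1],[0,0,50,0,0,0,1],[0,0,50,0,0,0,1],[9,55,0,0,0,0,1],[9,55,0,0,0,0,1]]]'; python3 -m handwheel '[[[10,58,0,0,0,0,1],[10,58,0,0,0,0,1],[10,58,0,0,0,0,1],[10,58,0,0,0,0,1],[10,58,0,0,0,0,1],[10,58,0,0,0,0,1],[0,0,0,0,0,0,1]]]'
python3 - <<'E'
from rig import *
from h import *
s=sense(); c=capture("wrist"); np.savez("w2.npz",pos=s["eef_pos"],q=s["ee_rot"],**{k:np.array(v) for k,v in c.items()})
cv2.imwrite("pics/w2.png",cv2.cvtColor(c["image"],cv2.COLOR_RGB2BGR)); print(s["eef_pos"],s["joints"])
c=capture("top"); np.savez("top2.npz",**{k:np.array(v) for k,v in c.items()})
E
```

```text
time_s: 4.53
eef_pos: [521.4, -89.0, 224.9]
ee_rot: [0.0, 0.641, 0.767, 0.0]
force: [0.6, -0.0, -1.3]
grip_width: 0.995
grip_force: 0.0
time_s: 5.4
eef_pos: [580.8, 261.3, 223.5]
ee_rot: [-0.0, 0.639, 0.769, -0.0]
force: [0.1, -0.6, 0.7]
grip_width: 0.999
grip_force: 0.0
[580.75516432 261.32684293 223.49184376] [2.38984714e-01 5.76496716e-01 1.14561278e+00 5.12866965e-04
 1.42033151e+00 5.39900690e-02]
```

View pics/w2.png

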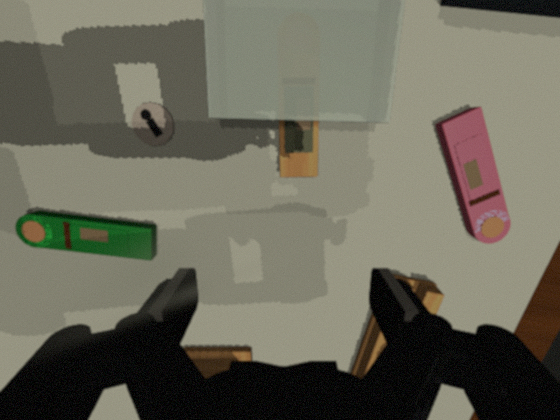

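The standee's foot edge runs from (280,178) to (318,177), its sides are straight up the image, and the glass edge is at v≈122.

```bash
python3 - <<'E'
from h import *
w=load("w2")
a,b=wz(w,280,178,18),wz(w,318,177.5,18); print(a,b,np.linalg.norm(a-b),(a+b)/2,np.degrees(np.arctan2(*(b-a)[[1,0]])))
e,f=wz(w,282,140,18),wz(w,317.5,140,18);d=(e+f)/2-(a+b)/2; print("axis",d/np.linalg.norm(d))
print("glass",wz(w,208,120,50),wz(w,388,124,50))
c=load("top2"); im=cv2.cvtColor(c["image"],cv2.COLOR_RGB2BGR)
cv2.imwrite("pics/crop2.png",np.clip(cv2.resize(im[185:275,264:389],(750,540),interpolation=cv2.INTER_CUBIC)*1.5,0,255).astype(np.uint8))
E
```

```text
[574.04063409 273.7960307   18.        ] [617.22378546 282.44420473  18.        ] 44.0406116709164 [595.63220978 278.12011771  18.        ] 11.324658977124459
axis [-0.17966404  0.98372803  0.        ]
glass [492.65354753 323.7938384   50.        ] [669.15645561 352.83732953  50.        ]
```

View pics/crop2.png

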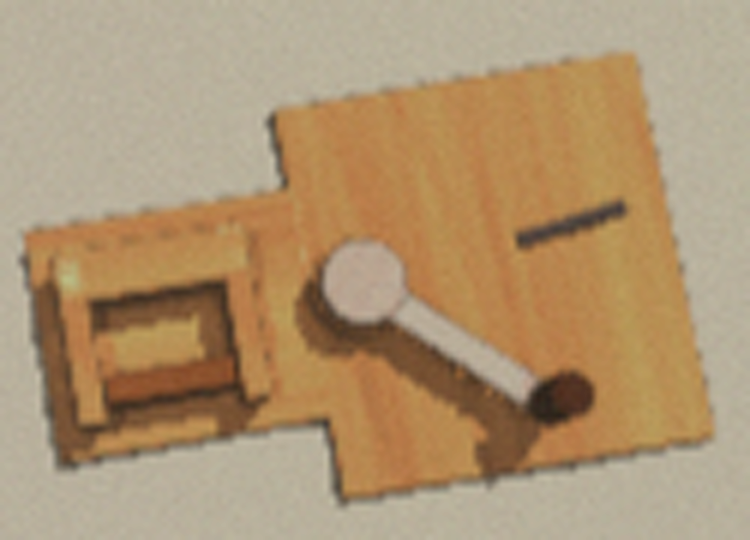

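The crop shows the lever swung fully open, with the grip at (565,395), and the jaw back from the fixed wall with the slot between them at about (165,330). Next I'll grasp the standee.

```bash
python3 -m handwheel '[[[8.5,46,-30,0,0,0,1],[0,0,-55,0,0,0,1],[0,0,-55,0,0,0,1],[0,0,-45,0,0,0,1],[0,0,-28,0,0,0,1],[0,0,0,0,0,0,1]]]'; python3 - <<'E'
from h import *
c=load("top2")
f=lambda x,y,z:onz(c,264+x/6,185+y/6,z)[:2].round(1)
print("wall corners z58",f(92,300,58),f(228,283,58)); print("jaw top edge",f(105,377,58),f(238,358,58)); print("fixed wall back top",f(60,265,58),f(245,235,58)); print("grip",f(572,392,99))
E
```

```text
time_s: 6.25
eef_pos: [589.1, 302.0, 9.7]
ee_rot: [-0.001, 0.641, 0.767, -0.002]
force: [-0.0, 0.6, 0.8]
grip_width: 1.002
grip_force: 0.0
wall corners z58 [542.2 -12.9] [550.5 -68.1]
jaw top edge [511.  -18.9] [519.9 -72.6]
fixed wall back top [5.563e+02 5.000e-01] [570.4 -74.8]
grip [ 505.6 -200. ]
```

```bash
python3 -m handwheel '[[[0,0,0,0,0,0,-1],[0,0,0,0,0,0,-1],[0,0,0,0,0,0,-1],[0,0,0,0,0,0,-1],[0,0,4,0,0,0,-1]]]' 40;  python3 -m handwheel '[[[4,-22,0,0,0,0,-1],[4,-22,0,0,0,0,-1],[4,-22,0,0,0,0,-1],[4,-22,0,0,0,0,-1],[4,-22,0,0,0,0,-1],[4,-22,0,0,0,0,-1],[0,0,0,0,0,0,-1],[0,0,-4,0,0,0,-1]]]'
```

```text
time_s: 6.88
eef_pos: [590.0, 303.8, 15.9]
ee_rot: [0.0, 0.641, 0.768, 0.0]
force: [0.7, -0.1, -0.6]
grip_width: 0.499
grip_force: 40.6
time_s: 7.88
eef_pos: [614.3, 171.7, 12.9]
ee_rot: [0.001, 0.64, 0.768, 0.0]
force: [-12.9, -7.3, 34.8]
grip_width: 0.502
grip_force: 44.2
```

```bash
python3 -m handwheel '[[[0,0,0,0,0,0,1],[0,0,0,0,0,0,1],[0,0,0,0,0,0,1],[0,0,40,0,0,0,1],[-6.5,37,0,0,0,0,1],[-7,38,0,0,0,0,1],[0,0,0,0,0,0,1]]]'
python3 - <<'E'
from rig import *
from h import *
s=sense(); print(s["eef_pos"])
c=capture("top"); np.savez("top3.npz",**{k:np.array(v) for k,v in c.items()}); im=cv2.cvtColor(c["image"],cv2.COLOR_RGB2BGR)
c=capture("wrist"); a=cv2.cvtColor(c["image"],cv2.COLOR_RGB2BGR)
cv2.imwrite("pics/p3.png",np.hstack([np.clip(cv2.resize(im[170:270,100:250],None,fx=3,fy=3,interpolation=cv2.INTER_CUBIC)*1.5,0,255).astype(np.uint8),cv2.resize(a,(350,300))]))
E
```

```text
time_s: 8.75
eef_pos: [599.5, 249.3, 51.1]
ee_rot: [-0.0, 0.639, 0.769, 0.0]
force: [0.1, -0.1, -0.3]
grip_width: 0.999
grip_force: 0.0
[599.50497963 249.30732422  51.11001824]
```

View pics/p3.png

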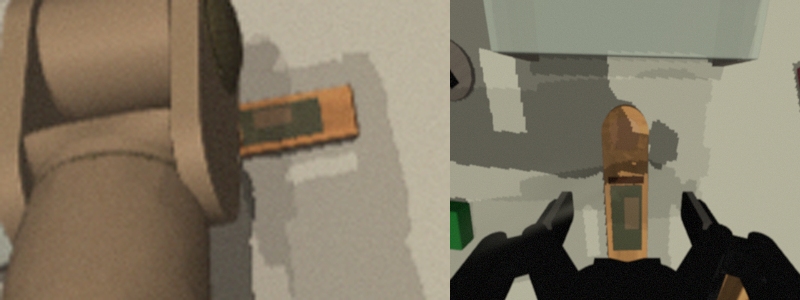

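The right half shows the standee fully clear of the riser, between the open fingers, with its head at (627,120). I'll regrasp it there, lift it, and start tilting.

```bash
python3 -m handwheel '[[[0,0,-41,0,0,0,1],[0,0,0,0,0,0,-1],[0,0,0,0,0,0,-1],[0,0,0,0,0,0,-1],[0,0,0,0,0,0,-1],[0,0,60,0,0,0,-1],[0,0,60,0,0,0,-1],[0,0,60,0,0,0,-1]]]' 50
python3 -c "
from rig import *
s=sense();print(s['joints'],s['eef_pos'],s['ee_rot'])"
python3 -m handwheel '[[[0,0,0,10,1.85,0,-1],[0,0,0,10,1.85,0,-1],[0,0,0,10,1.85,0,-1],[0,0,0,10,1.85,0,-1],[0,0,0,0,0,0,-1]]]'
python3 -c "
from rig import *
s=sense();print(s['joints'],s['eef_pos'],s['ee_rot'])"
```

```text
time_s: 9.85
eef_pos: [600.1, 246.8, 192.9]
ee_rot: [0.0, 0.641, 0.768, 0.0]
force: [-0.5, 0.6, -1.2]
grip_width: 0.497
grip_force: 52.4
[2.09856961e-01 6.23932542e-01 1.14714210e+00 7.80532979e-05
 1.36984935e+00 2.96153711e-02] [600.14303726 246.75432363 192.9057679 ] [1.76396589e-04 6.40604384e-01 7.67871024e-01 2.86572308e-04]
time_s: 10.48
eef_pos: [600.6, 245.0, 189.1]
ee_rot: [-0.268, 0.602, 0.719, 0.221]
force: [-0.5, 0.3, -1.2]
grip_width: 0.5
grip_force: 52.5
[-0.04712147  0.64994435  1.27350815  0.69263134  1.44786112 -0.39428288] [600.59356494 245.00675225 189.09459083] [-0.26760709  0.60215027  0.71900682  0.22097669]
```

```bash
cat > kin.py <<'E'
import numpy as np
from scipy.spatial.transform import Rotation as R
from scipy.optimize import least_squares
rng=np.array([[-2.94,2.94],[-.97,2.17],[.19,2.56],[-1.23,4.37],[.02,3.11],[-2.88,2.88]])
D=[([-1.35041805,.313422916,1.49843723,0,1.33098748,-.223393806],[225.35,-473.9,238.75],[0,.975484,.220068,0]),
([-.47693982,.570651714,1.11526,0,1.45627564,-.659268],[610.70,-184.69,238.96],[0,.64,.769,0]),
([.238984714,.576496716,1.14561278,.0005,1.42033151,.053990],[580.755,261.327,223.49],[0,.639,.769,0]),
([.209856961,.623932542,1.1471421,0,1.36984935,.02961537],[600.143,246.754,192.906],[0,.640604,.767871,0]),
([-.04712147,.64994435,1.27350815,.69263134,1.44786112,-.39428288],[600.594,245.007,189.095],[-.26760709,.60215027,.71900682,.22097669])]
def fk(q,p):
    L1,L2,h,T,d,c,e=p; z=R.from_euler
    A=z('z',q[0]); B=A*z('y',q[1]); C=A*z('y',q[1]+q[2]); E=C*z('z',q[3])*z('y',q[4])*z('z',q[5]+c)
    return A.apply([0,d,h])+B.apply([0,0,L1])+C.apply([e,0,L2])+E.apply([0,0,T]),E
def qr(q): return R.from_quat([q[1],q[2],q[3],q[0]])
def res(p):
    o=[]
    for q,x,w in D:
        X,E=fk(q,p); o+=list(X-x)+list(300*(E.inv()*qr(w)).as_rotvec())
    return np.array(o)
P=min((least_squares(res,[450,400,150,240,dd,c0,0]) for c0 in (0,1.57,3.14,-1.57) for dd in (116,-116)),key=lambda s:s.cost)
def ik(x,E,q0):
    f=lambda q:np.r_[(lambda X,F:np.r_[X-x,300*(E.inv()*F).as_rotvec()])(*fk(q,P.x)),0.02*(q-q0)]
    s=least_squares(f,np.clip(q0,rng[:,0]+1e-3,rng[:,1]-1e-3),bounds=(rng[:,0],rng[:,1])); return s.x,np.abs(s.fun[:6]).max()
E
python3 - <<'E'
from kin import *
print(P.x.round(3),np.abs(P.fun).max())
q=np.array(D[-1][0]); E=qr(D[-1][2]); x=np.array(D[-1][1]); np.set_printoptions(precision=2,suppress=True)
ax=np.array([.983,.182,0])
def go(n,tgt,rv):
    global q,E,x
    x0=x.copy();E0=E
    for i in range(1,n+1):
        E=R.from_rotvec(np.radians(rv)*i/n)*E0; x=x0+(np.array(tgt)-x0)*i/n
        q1,e=ik(x,E,q); print(q1,"err %.1f"%e,"maxstep %.2f"%np.abs(q1-q).max(),x); q=q1
print("tilt"); go(6,[600,100,260],49.3*ax)
print("yaw"); go(10,[532,-43,240],[0,0,-90])
print("down"); go(4,[532,-43,117],[0,0,0])
E
```

```text
[438.917 397.495 201.304 247.3   116.3     1.571  39.019] 0.36714091903286455
tilt
[-0.12  0.66  1.29  0.8   1.54 -0.48] err 0.0 maxstep 0.11 [600.5  220.84 200.91]
[-0.19  0.69  1.29  0.9   1.64 -0.54] err 0.0 maxstep 0.10 [600.4  196.67 212.73]
[-0.26  0.72  1.29  0.99  1.75 -0.58] err 0.0 maxstep 0.11 [600.3  172.5  224.55]
[-0.31  0.76  1.28  1.07  1.85 -0.61] err 0.0 maxstep 0.11 [600.2  148.34 236.37]
[-0.36  0.8   1.27  1.16  1.96 -0.61] err 0.0 maxstep 0.11 [600.1  124.17 248.18]
[-0.4   0.84  1.26  1.25  2.06 -0.6 ] err 0.0 maxstep 0.10 [600. 100. 260.]
yaw
[-0.45  0.77  1.41  1.28  1.96 -0.66] err 0.0 maxstep 0.15 [593.2  85.7 258. ]
[-0.51  0.7   1.55  1.33  1.86 -0.71] err 0.0 maxstep 0.14 [586.4  71.4 256. ]
[-0.56  0.64  1.68  1.38  1.77 -0.76] err 0.0 maxstep 0.13 [579.6  57.1 254. ]
[-0.6   0.58  1.8   1.45  1.68 -0.81] err 0.0 maxstep 0.12 [572.8  42.8 252. ]
[-0.65  0.53  1.92  1.54  1.6  -0.87] err 0.0 maxstep 0.12 [566.   28.5 250. ]
[-0.68  0.48  2.03  1.63  1.52 -0.93] err 0.0 maxstep 0.11 [559.2  14.2 248. ]
[-0.71  0.43  2.13  1.75  1.45 -0.99] err 0.0 maxstep 0.11 [552.4  -0.1 246. ]
[-0.72  0.39  2.22  1.88  1.39 -1.06] err 0.0 maxstep 0.13 [545.6 -14.4 244. ]
[-0.71  0.36  2.3   2.04  1.34 -1.14] err 0.0 maxstep 0.16 [538.8 -28.7 242. ]
[-0.69  0.33  2.37  2.22  1.29 -1.21] err 0.0 maxstep 0.18 [532. -43. 240.]
down
[-0.69  0.44  2.37  2.24  1.36 -1.31] err 0.0 maxstep 0.11 [532.   -43.   209.25]
[-0.69  0.55  2.37  2.25  1.43 -1.39] err 0.0 maxstep 0.11 [532.  -43.  178.5]
[-0.69  0.66  2.36  2.26  1.49 -1.47] err 0.0 maxstep 0.11 [532.   -43.   147.75]
[-0.69  0.77  2.34  2.27  1.55 -1.54] err 0.0 maxstep 0.11 [532. -43. 117.]
```

```bash
python3 -m handwheel '[[[0,-20,20,9.7,1.8,0,-1],[0,-25,15,9.7,1.8,0,-1],[0,-30,15,9.7,1.8,0,-1],[0,-35,15,9.7,1.8,0,-1],[0,-35,10,9.7,1.8,0,-1],[0,0,0,0,0,0,-1]]]'
python3 -m handwheel '[[[-6,-14,-2,0,0,-9,-1],[-7,-14,-2,0,0,-9,-1],[-7,-14,-2,0,0,-9,-1],[-7,-14,-2,0,0,-9,-1],[-7,-14,-2,0,0,-9,-1],[-7,-14,-2,0,0,-9,-1],[0,0,0,0,0,0,-1]]]'
python3 -c "
from rig import *
from kin import *
s=sense();print(s['joints'],s['eef_pos']);print(qr(s['ee_rot']).as_matrix().round(3))"
```

```text
time_s: 11.22
eef_pos: [600.5, 100.9, 264.0]
ee_rot: [0.545, -0.455, -0.542, -0.45]
force: [-1.3, 0.9, -1.8]
grip_width: 0.502
grip_force: 52.6
time_s: 12.1
eef_pos: [558.5, 19.8, 253.9]
ee_rot: [-0.281, 0.65, 0.28, 0.648]
force: [0.4, -0.2, 0.2]
grip_width: 0.499
grip_force: 52.6
[-0.67084485  0.45987593  2.03169442  1.63642804  1.51763773 -0.92036267] [558.51589288  19.81204353 253.90238006]
[[ 0.003  0.728  0.685]
 [ 0.001 -0.685  0.728]
 [ 1.    -0.002 -0.003]]
```

```bash
python3 -m handwheel '[[[-7,-15.5,-2,0,0,-9,-1],[-7,-15.5,-2,0,0,-9,-1],[-7,-16,-2,0,0,-9,-1],[-6.5,-16,-2,0,0,-9.1,-1],[0,0,-25,0,0,0,-1],[0,0,-25,0,0,0,-1],[0,0,0,0,0,0,-1],[0,0,0,0,0,0,-1]]]'
python3 - <<'E'
from rig import *
from kin import *
from h import *
s=sense();print(s['joints'],s['eef_pos']);print(qr(s['ee_rot']).as_matrix().round(3))
for n in ("top","scene"):
    c=capture(n); np.savez(n+"4.npz",**{k:np.array(v) for k,v in c.items()})
    im=cv2.cvtColor(c["image"],cv2.COLOR_RGB2BGR); u,v=proj(c,[532,-43,120])[0].astype(int); print(n,u,v)
    b=np.clip(cv2.resize(im[v-70:v+70,u-50:u+50],(400,560),interpolation=cv2.INTER_CUBIC)*1.5,0,255).astype(np.uint8)
    a=b if n=="top" else np.hstack([a,b])
cv2.imwrite("pics/p4.png",a)
E
```

```text
time_s: 13.1
eef_pos: [532.7, -44.6, 196.4]
ee_rot: [-0.066, 0.704, 0.064, 0.705]
force: [-0.0, -1.0, 0.9]
grip_width: 0.497
grip_force: 52.5
[-0.694847    0.48999749  2.36883605  2.24296233  1.39373305 -1.34896966] [532.66178101 -44.60794019 196.42289191]
[[-0.002  0.183  0.983]
 [-0.002 -0.983  0.183]
 [ 1.    -0.002  0.002]]
top 292 236
scene 287 186
```

View pics/p4.png

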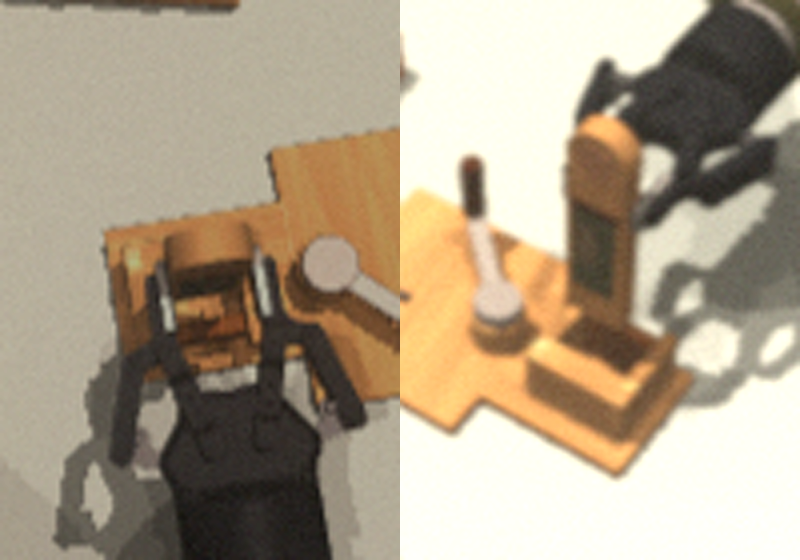

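The top view shows the upright standee between the pads over the slot, with its head band at (208,250). The scene view shows it vertical above the slot, with the foot bottom at about (600,330). I'll check its position by projecting the expected corners.

```bash
python3 - <<'E'
from h import *
from kin import qr
yaw=.185; X=np.array([np.cos(yaw),np.sin(yaw),0]);Y=np.array([-np.sin(yaw),np.cos(yaw),0])
t=np.array([532.7,-44.6,196.4])
for off in (0,4):
  m=t+X*off
  pts=[m+X*a+Y*b+[0,0,z] for a,b,z in [(9,0,60),(-9,0,60),(9,22,38),(9,-22,38),(9,22,-105),(9,-22,-105),(-9,22,-105)]]
  for n,o in (("top4",(242,166)),("scene4",(237,116))):
    print(off,n,((proj(load(n),pts)-o)*4+ (0 if n=="top4" else np.array([400,0]))).round().astype(int).tolist())
E
```

```text
0 top4 [[210, 230], [216, 266], [166, 243], [251, 230], [163, 277], [237, 266], [168, 307]]
0 scene4 [[596, 138], [613, 120], [627, 181], [565, 150], [620, 333], [565, 304], [635, 316]]
4 top4 [[209, 222], [215, 258], [164, 236], [250, 222], [162, 271], [236, 259], [167, 301]]
4 scene4 [[592, 142], [610, 124], [623, 185], [561, 154], [616, 337], [561, 307], [631, 319]]
```

```bash
python3 -m handwheel '[[[-3.5,1,-20,0,0,0,-1],[0,0,-15,0,0,0,-1],[0,0,-15,0,0,0,-1],[0,0,-10,0,0,0,-1],[0,0,-10,0,0,0,-1],[0,0,0,0,0,0,-1]]]'; python3 -m handwheel '[[[0,0,-4,0,0,0,-1],[0,0,0,0,0,0,-1]]]';python3 -m handwheel '[[[0,0,-3,0,0,0,-1],[0,0,0,0,0,0,-1]]]'
```

```text
time_s: 13.95
eef_pos: [528.5, -44.2, 125.0]
ee_rot: [-0.065, 0.704, 0.063, 0.704]
force: [0.9, 0.5, -0.6]
grip_width: 0.498
grip_force: 52.5
time_s: 14.2
eef_pos: [528.4, -44.1, 121.3]
ee_rot: [-0.065, 0.704, 0.063, 0.704]
force: [0.4, 0.1, -0.7]
grip_width: 0.498
grip_force: 52.5
time_s: 14.45
eef_pos: [528.4, -44.2, 118.2]
ee_rot: [-0.065, 0.704, 0.063, 0.704]
force: [0.1, 0.3, -1.3]
grip_width: 0.499
grip_force: 52.5
```

```bash
for i in 1 2 3; do python3 -m handwheel '[[[0,0,-1.5,0,0,0,-1],[0,0,0,0,0,0,-1]]]' | egrep 'eef|^force'; done
```

```text
eef_pos: [528.4, -44.1, 116.7]
force: [-0.0, 0.1, -1.1]
eef_pos: [528.4, -44.2, 115.2]
force: [-0.3, 0.3, 0.6]
eef_pos: [528.4, -44.1, 113.7]
force: [-0.0, -0.5, -0.9]
```

```bash
for i in 1 2 3 4; do python3 -m handwheel '[[[0,0,-1.5,0,0,0,-1],[0,0,0,0,0,0,-1]]]' | egrep 'eef|^force'; done
```

```text
eef_pos: [528.5, -44.2, 113.3]
force: [-2.0, 0.8, 6.3]
eef_pos: [528.6, -44.2, 113.2]
force: [-2.8, 1.0, 15.9]
eef_pos: [528.7, -44.2, 113.2]
force: [-4.8, 2.5, 25.4]
eef_pos: [528.8, -44.2, 113.1]
force: [-6.4, 1.9, 34.5]
```

```bash
python3 -m handwheel '[[[0,0,4.5,0,0,0,-1],[0,0,0,0,0,0,-1]]]' | egrep 'eef|^force'; python3 -m handwheel '[[[0,0,0,0,0,0,1],[0,0,0,0,0,0,1],[0,0,0,0,0,0,1],[0,0,0,0,0,0,1]]]' | egrep 'eef|^force|width'; python3 -m handwheel '[[[0,0,15,0,0,0,1],[0,0,20,0,0,0,1],[0,0,25,0,0,0,1],[0,0,30,0,0,0,1],[0,0,30,0,0,0,1],[0,0,30,0,0,0,1],[0,0,0,0,0,0,1]]]'
python3 - <<'E'
from rig import *
from h import *
for n in ("top","scene"):
    c=capture(n); np.savez(n+"5.npz",**{k:np.array(v) for k,v in c.items()})
    im=cv2.cvtColor(c["image"],cv2.COLOR_RGB2BGR); u,v=proj(c,[532,-43,80])[0].astype(int); print(n,u,v)
    b=np.clip(cv2.resize(im[v-70:v+70,u-50:u+50],(400,560),interpolation=cv2.INTER_CUBIC)*1.5,0,255).astype(np.uint8)
    a=b if n=="top" else np.hstack([a,b])
cv2.imwrite("pics/p5.png",a)
E
```

```text
eef_pos: [528.5, -44.2, 113.3]
force: [-1.4, -0.2, 8.5]
eef_pos: [528.4, -44.2, 112.1]
force: [-0.0, 0.4, -0.5]
grip_width: 0.995
time_s: 17.82
eef_pos: [528.4, -44.0, 264.2]
ee_rot: [-0.064, 0.703, 0.064, 0.705]
force: [0.6, -0.0, -0.4]
grip_width: 0.996
grip_force: 0.0
top 291 238
scene 287 196
```

View pics/p5.png

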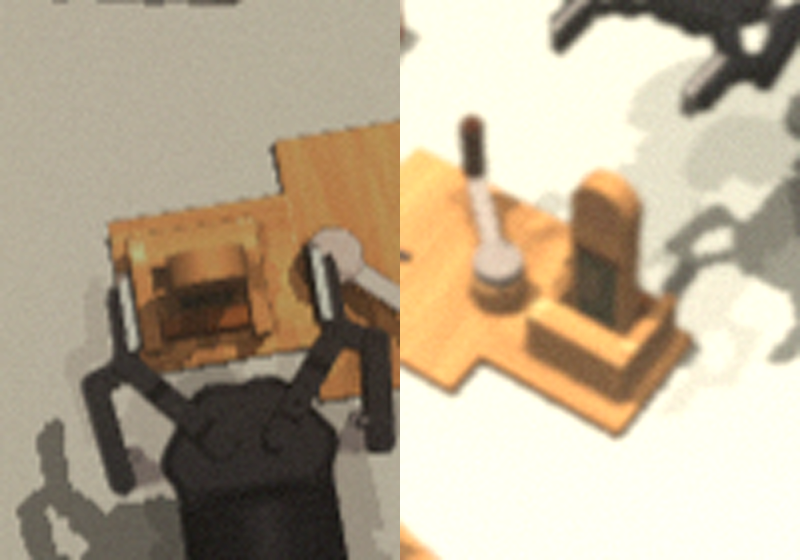

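The standee stands upright in the slot, down on the floor: scene view head at (607,190), with its lower part behind the wall. Next I'll plan the way back to tool-down for the lever.

```bash
python3 - <<'E'
from rig import sense
from kin import *
np.set_printoptions(precision=2,suppress=True)
s=sense(); q=s["joints"]; E=qr(s["ee_rot"]); x=s["eef_pos"].copy(); print(q,E.as_matrix()[:,2])
def go(n,tgt,rv):
    global q,E,x
    x0=x.copy();E0=E
    for i in range(1,n+1):
        E=R.from_rotvec(np.radians(rv)*i/n)*E0; x=x0+(np.array(tgt)-x0)*i/n
        q1,e=ik(x,E,q); print(q1,"err %.1f"%e,"maxstep %.2f"%np.abs(q1-q).max()); q=q1
go(9,[580,0,264],[0,0,90]); print()
go(9,[550,-150,250],-90*np.array([.983,.184,0])); print(); go(4,[506,-200,77],[0,0,0])
print(E.as_matrix())
E
```

```text
[-0.7   0.25  2.37  2.19  1.25 -1.15] [ 0.98  0.18 -0.  ]
[-0.76  0.3   2.29  1.97  1.34 -1.06] err 0.0 maxstep 0.22
[-0.78  0.35  2.19  1.79  1.43 -0.99] err 0.0 maxstep 0.18
[-0.78  0.42  2.07  1.64  1.52 -0.92] err 0.0 maxstep 0.15
[-0.76  0.48  1.95  1.52  1.62 -0.86] err 0.0 maxstep 0.13
[-0.73  0.55  1.82  1.42  1.72 -0.81] err 0.0 maxstep 0.13
[-0.69  0.62  1.67  1.33  1.83 -0.76] err 0.0 maxstep 0.14
[-0.65  0.7   1.53  1.26  1.95 -0.71] err 0.0 maxstep 0.15
[-0.6   0.78  1.38  1.21  2.07 -0.67] err 0.0 maxstep 0.15
[-0.55  0.85  1.22  1.17  2.19 -0.63] err 0.0 maxstep 0.16

[-0.57  0.8   1.2   1.03  2.14 -0.66] err 0.0 maxstep 0.14
[-0.58  0.75  1.18  0.89  2.08 -0.68] err 0.0 maxstep 0.13
[-0.58  0.7   1.17  0.76  2.01 -0.7 ] err 0.0 maxstep 0.13
[-0.58  0.65  1.17  0.64  1.93 -0.72] err 0.0 maxstep 0.13
[-0.57  0.6   1.18  0.51  1.85 -0.73] err 0.0 maxstep 0.13
[-0.55  0.54  1.2   0.39  1.75 -0.73] err 0.0 maxstep 0.12
[-0.53  0.49  1.24  0.26  1.64 -0.72] err 0.0 maxstep 0.12
[-0.5   0.45  1.29  0.14  1.52 -0.7 ] err 0.0 maxstep 0.13
[-0.47  0.4   1.34  0.    1.39 -0.66] err 0.0 maxstep 0.13

[-0.5   0.42  1.43  0.    1.29 -0.68] err 0.0 maxstep 0.11
[-0.53  0.45  1.51  0.    1.18 -0.71] err 0.0 maxstep 0.11
[-0.56  0.49  1.58  0.    1.08 -0.75] err 0.0 maxstep 0.10
[-0.59  0.53  1.63  0.    0.97 -0.78] err 0.0 maxstep 0.10
[[-0.18  0.98  0.  ]
 [ 0.98  0.18  0.  ]
 [-0.    0.   -1.  ]]
```

```bash
python3 -m handwheel '[[[5.7,5,0,0,0,10,1],[5.7,5,0,0,0,10,1],[5.7,5,0,0,0,10,1],[5.7,5,0,0,0,10,1],[5.7,5,0,0,0,10,1],[5.7,5,0,0,0,10,1],[5.7,5,0,0,0,10,1],[5.7,5,0,0,0,10,1]]]'|egrep eef; python3 -m handwheel '[[[5.7,5,0,0,0,10,1],[-3,-17,-1,-9.8,-1.8,0,1],[-3,-17,-1,-9.8,-1.8,0,1],[-3,-17,-1,-9.8,-1.8,0,1],[-3,-17,-1,-9.8,-1.8,0,1],[-3,-17,-1,-9.8,-1.8,0,1],[-3,-17,-1,-9.8,-1.8,0,1],[-3,-17,-1,-9.8,-1.8,0,1]]]'|egrep ee; python3 -m handwheel '[[[-3,-17,-1,-9.8,-1.8,0,1],[-3,-17,-1,-9.8,-1.8,0,1],[0,0,0,0,0,0,1]]]'
python3 -c "
from rig import *
from kin import *
s=sense();print(s['joints'],s['eef_pos']);print(qr(s['ee_rot']).as_matrix().round(3))"
```

```text
eef_pos: [574.0, -4.6, 260.5]
eef_pos: [558.4, -118.9, 253.5]
ee_rot: [-0.135, 0.631, 0.756, 0.111]
time_s: 20.3
eef_pos: [552.3, -150.9, 251.9]
ee_rot: [-0.004, 0.64, 0.768, 0.002]
force: [0.0, -0.7, 0.4]
grip_width: 0.999
grip_force: 0.0
[-0.47390527  0.41390335  1.32226939  0.00606253  1.41309501 -0.65544501] [ 552.28278667 -150.89094555  251.94429476]
[[-0.18   0.984 -0.004]
 [ 0.984  0.18   0.009]
 [ 0.009 -0.002 -1.   ]]
```

```bash
python3 -m handwheel '[[[-23,-26,0,0,0,0,1],[-22.5,-26,-30,0,0,0,1],[0,0,-50,0,0,0,1],[0,0,-50,0,0,0,1],[0,0,-45,0,0,0,1],[0,0,0,0,0,0,-1],[0,0,0,0,0,0,-1],[0,0,0,0,0,0,-1]]]' 30; python3 -m handwheel '[[[0,0,0,0,0,0,-1],[0,0,0,0,0,0,-1]]]'
```

```text
time_s: 21.3
eef_pos: [508.0, -204.7, 80.0]
ee_rot: [-0.001, 0.641, 0.767, 0.002]
force: [-0.3, 0.1, 0.8]
grip_width: 0.374
grip_force: 0.0
time_s: 21.55
eef_pos: [507.6, -204.6, 79.6]
ee_rot: [-0.001, 0.641, 0.767, 0.002]
force: [-2.3, -0.4, 6.5]
grip_width: 0.2
grip_force: 30.1
```

```bash
python3 -m handwheel '[[[12,-5,0,0,0,0,-1],[13,-4.5,0,0,0,0,-1],[13.5,-2.5,0,0,0,0,-1],[13.5,0,0,0,0,0,-1],[13.5,1.5,0,0,0,0,-1],[13,3.5,0,0,0,0,-1],[0,0,0,0,0,0,-1]]]'
python3 - <<'E'
from rig import *
from h import *
s=sense();x=s["eef_pos"];print(x, np.arctan2(x[0]-554,-(x[1]+124)))
E
```

```text
time_s: 22.42
eef_pos: [587.0, -212.5, 79.5]
ee_rot: [0.0, 0.641, 0.768, 0.002]
force: [3.6, -6.0, 0.6]
grip_width: 0.196
grip_force: 30.1
[ 587.03917039 -212.4651629    79.50421761] 0.3574294793231721
```

```bash
python3 -m handwheel '[[[0,0,0,0,0,0,1],[0,0,0,0,0,0,1],[0,0,0,0,0,0,1],[0,0,50,0,0,0,1],[0,0,60,0,0,0,1],[0,0,60,0,0,0,1],[0,-40,0,0,0,0,1],[0,-40,0,0,0,0,1]]]'
python3 - <<'E'
from rig import *
from h import *
s=sense(); w=capture("wrist"); np.savez("w6.npz",pos=s["eef_pos"],q=s["ee_rot"],**{k:np.array(v) for k,v in w.items()})
c=capture("top"); np.savez("top6.npz",**{k:np.array(v) for k,v in c.items()})
im=cv2.cvtColor(c["image"],cv2.COLOR_RGB2BGR); a=np.clip(cv2.resize(im[185:275,264:389],(400,288),interpolation=cv2.INTER_CUBIC)*1.5,0,255).astype(np.uint8)
b=cv2.resize(cv2.cvtColor(w["image"],cv2.COLOR_RGB2BGR),(400,300))[:288]
cv2.imwrite("pics/p6.png",np.hstack([a,b]))
E
```

```text
time_s: 23.42
eef_pos: [585.8, -291.8, 249.1]
ee_rot: [-0.002, 0.641, 0.768, 0.002]
force: [-0.6, 0.0, 0.3]
grip_width: 0.999
grip_force: 0.0
```

View pics/p6.png

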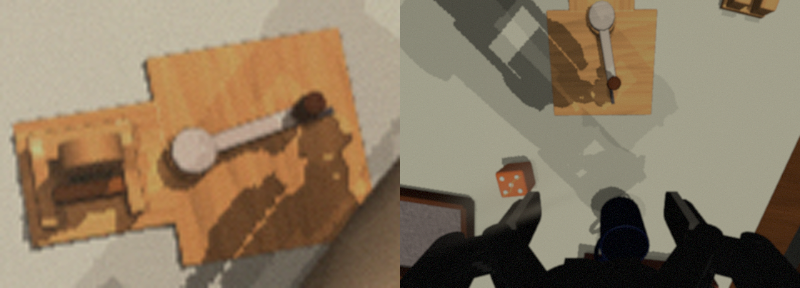

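The lever now lies over the pointer: in the wrist view it runs from the hub at (601,15) to the grip at (614,82), with the pointer tip just beyond it at (612,100). The standee is still upright. I'll measure the lever angle with a mask.

```bash
python3 - <<'E'
from h import *
def ang(P):
    v=cv2.fitLine(P.astype(np.float32),cv2.DIST_L2,0,.01,.01).ravel(); v=v*np.sign(-v[1]); return np.arctan2(v[0],-v[1])
w=load("w6"); hsv=cv2.cvtColor(w["image"],cv2.COLOR_RGB2HSV)
m=cv2.inRange(hsv,(0,0,90),(180,70,255)); m[:52]=0; m[105:]=0; m[:,:270]=0; m[:,312:]=0
ys,xs=np.nonzero(m); P=np.array([wz(w,x,y,50)[:2] for x,y in zip(xs,ys)]); print(len(P),P.min(0),P.max(0),"wrist arm angle",ang(P))
c=load("top6"); hsv=cv2.cvtColor(c["image"],cv2.COLOR_RGB2HSV); m=cv2.inRange(hsv,(0,0,60),(180,80,255)); m[:218]=0;m[232:]=0;m[:,:333]=0;m[:,355:]=0
ys,xs=np.nonzero(m); P=np.array([onz(c,x,y,50)[:2] for x,y in zip(xs,ys)]); print(len(P),"top arm angle",ang(P))
print("tip w",wz(w,(612-400)*1.4,100*1.4,17))
# positions of post top vs hub in both
f=lambda x,y,z:onz(c,264+x/3.2,185+y/3.2,z)
print("top post-hub",f(314,101,99)-f(193,149,56)); print("w post",wz(w,214*1.4,84*1.4,99)-wz(w,201*1.4,14*1.4,56))
E
```

```text
688 [ 556.77975638 -197.38179019] [ 587.27947618 -148.40882694] wrist arm angle 0.37968832
119 top arm angle 0.3783707
tip w [ 591.84033051 -234.03380499   17.        ]
top post-hub [ 32.0401467  -84.54675787  43.        ]
w post [ 32.4815528  -85.92561695  43.        ]
```

The lever measures about 0.37 rad and the pointer about 0.345 rad, so it is well inside the tolerance. The jaw gap of about 21 mm keeps the standee upright. I'm handing in.

```bash
python3 -m handwheel '[[[0,0,0,0,0,0,1],[0,0,0,0,0,0,1]]]' | head -2; python3 -c "
from rig import *
print(finish_job())"
```

```text
time_s: 23.78
eef_pos: [585.9, -290.1, 248.5]
the job is handed in; nothing more can be done
None
```

I handed the job in at 23.8 s: the standee is upright on the slot floor, the lever is within about 0.03 rad of the pointer by my camera measurement, and the arm is clear. The hand-in returned no verdict.

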